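# Make up a compression fitting: nut finger-tight, then a quarter turn with the spanner

### The arm

A 6-joint arm with a two-finger parallel gripper is mounted at the origin on a cart in front of the work surface, level with it; the furniture and walls round the work are solid. World frame = base frame: x ahead of the robot, y to its left, z up, the work surface at z = 0. Lengths are in mm, angles in rad, forces in N, time in s.
With the tool pointing down it reaches from about 300 to 775 mm from the base axis. Payload 14.6 kg.
Tool frame: the origin (TCP) lies at the very end of the fingers, on their centre line; the grasp point (between the pads) lies 19 mm behind it; z points along the fingers, y is the line along which they close (so a half turn about z gives the same grasp; the last joint's range is limited). The gripper opens to 94 mm and grips with 3 to 60 N. Pads are 16 mm wide; open, the fingers measure 119 mm over their backs; the gripper's body (75 mm by 177 mm) begins 78 mm behind the grasp point.
Start: joints at [-1.223, 0.3, 1.521, -0, 1.321, -0.067], TCP at [221.646, -503.351, 205.446] pointing down, gripper open.
Joint ranges: [-3.03, 3.03], [-0.79, 2.21], [0.23, 2.52], [-1.04, 4.18], [0, 3.07], [-2.55, 2.55]. Speed limits (rad/s): [2.22, 2.22, 2.57, 3.14, 3.14, 3.14].

### API

Orientations are given as [roll, pitch, yaw] about the fixed x, y, z axes, in that order (R = Rz(yaw) Ry(pitch) Rx(roll)).
In Python, from cell import manip, optics gives the robot as it stands.
- The arm moves only by the shell command python3 -m crank 'ROWS' [FORCE]. ROWS is JSON, a list of rows, each a list of 7 numbers: the opening in per cent of the stroke, from 0 (shut) to 100 (fully open), then the shift along the tool's x, y, z in mm, then the turn, a rotation vector about the tool's x, y, z in rad. A call has 1 to 10 rows; each row is the pose to reach, as a shift and turn from the pose commanded when the call began, along the tool's axes at that moment; what a row does not reach only later rows make up. A row lasts 1/10 s, in which the tool goes at most 50 mm and 8.59 degrees, less where a joint would pass 70% of its speed; a pose out of reach is approached as far as the arm can. A call with a gripper value outside its range is refused whole. The fingers move at their own pace and stop on an object; FORCE is the grip in N (left out, the last holds). Time passes only in rows, so rows that repeat a pose let the fingers close. It gives the time, the measured TCP pose, the force, the opening and the grip force at its end, in the units of the state.
- manip.read_state(): the state, without advancing time (a new reading comes with each control period).
- optics.camera(name): name is "scene" or "top"; returns (picture, depth): 420x560x3 uint8, red, green, blue; 420x560 float32, mm along the optical axis (not along the pixel's ray), 0 where there is no reading.
- optics.calibration(name): a dict with "camera_matrix" (3x3 intrinsics, pixels), "k1" (the pictures are not rectified: a ray, as slopes to the right and down, at radius r is drawn at 1 + k1 r^2 times it, then the intrinsics apply), "R" (3x3) and "t" (3): a world point X has camera coordinates R X + t. Camera axes: x right, y down, z forward; pixel columns grow to the right and rows downward; lengths in mm; the calibration is good to about 2 mm. A picture is of the moment at which its call begins. calibration takes no time and is no camera call.
- manip.sign_off(): hands the job in; it is judged then, once.
The state is a dict: "clock": time; "joints": joint angles; "qd": joint speeds; "effort": joint torques, N m; "eef_pos": TCP position; "eef_rot": TCP orientation; "wrist_force": force on the tool from outside, world axes, zero at the start; "moment": the same for the moment, N m; "finger_gap": finger opening in mm; "finger_force": force on a finger pad.
Only numpy, scipy, OpenCV 4.12 (cv2) and the standard library are available. Lean on these libraries where they do the work, as an engineer would, in place of code of your own. Each camera call takes 0.05 s, during which the arm holds its last target. There are 200 camera calls.

### The job

The spare outlet of the gas manifold has to be sealed before the leak test. Run its brass compression nut down clockwise with the gripper until it is finger-tight and no further, then tighten it a quarter turn more with the large open-ended spanner, without forcing or hammering the spanner on the nut. Finally lay the spanner flat on the worktop (set it down, do not drop it) and leave everything else where it stands.

Things in the scene. Friction and masses are not known exactly. Their poses are not given: they have to be found in the camera images.
- manifold: Gas manifold fixed to the worktop: steel block 70x150x31 mm on a dark plate 84x190x5 mm, long side along its y, block top 36 mm up. Origin: worktop level, on the axis of the spare outlet (the nut); the plate reaches 38 mm to -x, 46 mm to +x. On top: a 40 mm dial gauge facing -x (at x +26, y +55 mm, 89 mm high) and a small hex plug (x +22, y -55 mm, 45 mm high). A 38 mm hose barb at each end, 21 mm up.
- nut: Brass hexagon nut of the spare outlet, 27 mm across flats, 31 across corners, 16 mm tall. Origin: centre of the hexagon, on its vertical axis, about 66 mm above the worktop. Flats face its +y and -y and every 60 degrees on; corners point to +x and -x. Right-hand thread, 1.5 mm a turn: clockwise from above tightens. Below it: 11 mm of 20 mm thread, then the fitting's fixed 24 mm hexagon (36 to 47 mm up).
- nut_top (a point): Centre of the nut's upper face, 8 mm above its origin, turning with it; a 23 mm collar and a closed 12 mm stub of tube rise from it to 92 mm. The nut is started and still runs 0.6 to 1.35 rad (unknown), stiffly, at 0.22 N m; then the torque rises sharply: finger-tight. At 0.45 N m it goes on, and stays where left. It takes a squeeze of 8 N or more to turn it; from some 16 N the fingers can turn it too far.
- ferrule_rim (a point): A point on the ferrule, out of sight inside the nut, 7.5 mm from the nut's axis and level with its origin. The ferrule stands still (at an angle that differs each time) while the nut runs down, and is carried round with the nut only beyond finger-tight.
- spanner: The large open-ended spanner, plain steel, flat on the worktop: 187 mm long, 10 mm thick, 0.26 kg, straight shank 14 mm wide (x -80 to +17 mm). Origin: 9 mm behind the balance point, on the underside, mid-width. x runs along the shank to the jaw, z up. Head up to 51 mm wide, jaw tips at x +91 mm; an 18 mm eye ends the handle at x -96 mm. (The small 13 mm spanner beside the screwdriver does not fit.)
- spanner_jaw (a point): Centre of the jaw, 70 mm along +x from the spanner's origin, mid-thickness (5 mm up), axes as the spanner's. The jaw opens to +x; its faces are parallel to x and 28.4 mm apart. With this point on the nut's axis it is fully on; 1.4 mm further the throat meets a corner. It fits when x points along two corners of the nut: the nut's yaw plus any multiple of 60 degrees. Play about 0.1 rad each way.
- vial: A bystander to be left alone: capped glass sample vial, 27 mm across, 59 mm tall. Origin: centre of its underside.
- crucible: A bystander to be left alone: white porcelain crucible, 40 mm across, 30 mm tall, in front of the incubator. (Cabinets rise 0.3 m and more from x = 0.58 on, but for two gaps, y 0.16 to 0.30 on either side; the front edge of the worktop is at x = 0.43; between the places of manifold and spanner only the crucible stands). Origin: centre of its underside.
- weight: A bystander to be left alone: brass calibration weight with a knob, 28 mm across, 35 mm tall. Origin: centre of its underside.
- flask: A bystander to be left alone: stoppered conical flask, 66 mm across, 111 mm tall. Origin: centre of its underside.

How it is judged:
By the outcome, as a careful person would: the job done as asked, in the order asked, and still so for the second after the job is handed in, with the robot touching nothing.
It also fails if it takes over 72 s, if anything falls off the work surface, if the arm or the gripper's body presses on something with over 40 N, if the wrist force passes 120 N, or if a joint passes its speed limit or range.

## Working session

There is one attempt and no reset: what is moved stays moved. The work goes in short steps, Python scripts to look and compute and a shell command to move; the robot and the scene stay as the last step left them, time stands still between calls to the robot, and variables do not carry over. Pictures are saved under pics/ and viewed, at most 10 in all, crops included, and the job is handed in when it is done.

```bash
ls; mkdir -p pics; cat > h.py <<'E'
import numpy as np, cv2
from cell import manip, optics
from scipy.spatial.transform import Rotation as Ro
def ray(c,u,v):
    K=np.array(c["camera_matrix"]);R=np.array(c["R"]);t=np.array(c["t"])
    d=np.array([(u-K[0,2])/K[0,0],(v-K[1,2])/K[1,1]]);s=d.copy()
    for _ in range(20): s=d/(1+c["k1"]*(s@s))
    return -R.T@t, R.T@np.array([s[0],s[1],1.])
def plane(c,u,v,z):
    o,d=ray(c,u,v); return o+d*(z-o[2])/d[2]
def dep(c,u,v,z):
    o,d=ray(c,u,v); return o+d*z
def proj(c,X):
    R=np.array(c["R"]);K=np.array(c["camera_matrix"]);p=R@np.array(X,float)+np.array(c["t"])
    s=p[:2]/p[2];s=s*(1+c["k1"]*(s@s));return [K[0,0]*s[0]+K[0,2],K[1,1]*s[1]+K[1,2]]
E
python3 - <<'E'
from h import *
for n in("scene","top"):
    p,d=optics.camera(n);cv2.imwrite(f"pics/{n}0.png",p[:,:,::-1]);np.save(f"pics/{n}0.npy",d)
    c=optics.calibration(n);print(n,c)
print(manip.read_state())
E
```

```text
pics
scene {'camera_matrix': array([[474.15570417,   0.        , 277.26762114],
       [  0.        , 474.15570417, 213.66081069],
       [  0.        ,   0.        ,   1.        ]]), 'k1': 0.03426451533417166, 'R': array([[-0.7596898 , -0.65000783,  0.01900575],
       [-0.50566017,  0.57210346, -0.64575957],
       [ 0.40887552, -0.50018741, -0.76330424]]), 't': array([ 496.22333222,  288.59382005, 1212.26244735])}
top {'camera_matrix': array([[452.61959141,   0.        , 279.8338796 ],
       [  0.        , 452.61959141, 209.85764595],
       [  0.        ,   0.        ,   1.        ]]), 'k1': 0.04713704405509979, 'R': array([[-0.0284745 , -0.99955395, -0.0090058 ],
       [-0.98307566,  0.02963394, -0.18078736],
       [ 0.1809736 ,  0.00370555, -0.98348097]]), 't': array([ 119.31424805,  574.36905978, 1238.99783274])}
{'clock': 0.1, 'joints': array([-1.22263789e+00,  3.00402933e-01,  1.52150714e+00,  1.49357018e-05,
        1.32067432e+00, -6.65893797e-02]), 'qd': array([-2.69130905e-03, -6.18933814e-04, -2.49305305e-03,  1.73017174e-06,
        1.60084361e-03, -2.23958909e-04]), 'effort': array([ 7.07568997e-04, -5.32645118e+01, -3.53287375e+01,  7.09506450e-02,
        2.34713947e-02, -7.29455860e-05]), 'eef_pos': array([ 221.557264  , -503.15631277,  204.95499273]), 'eef_rot': array([-3.14060407e+00, -8.04260449e-05,  4.14744069e-01]), 'wrist_force': array([0.29069184, 0.52758592, 0.7471246 ]), 'moment': array([-0.00800894,  0.01436627, -0.00254608]), 'finger_force': 0.0, 'finger_gap': 93.61780803416927}
```

View pics/scene0.png

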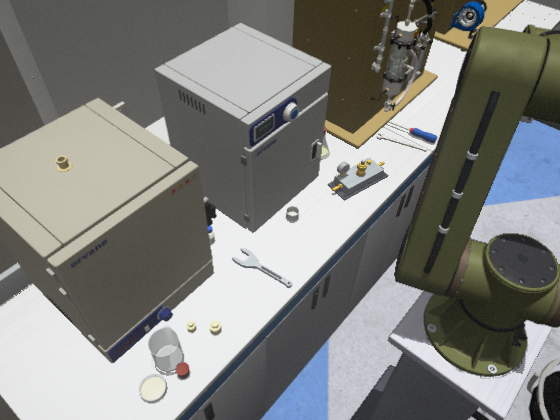

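View pics/top0.png

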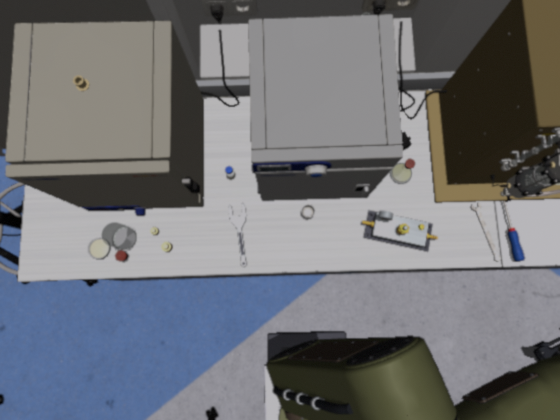

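The top view shows the manifold around (400,230) with the nut at about (404,229). The spanner is around (240,235) with its jaw up at about (238,210), and the crucible is at (307,212). In the scene view the nut is near (361,168) and the spanner near (262,268). Next I'll crop in for a closer look.

```bash
python3 - <<'E'
import cv2,numpy as np
t=cv2.imread("pics/top0.png");s=cv2.imread("pics/scene0.png")
r=lambda i,x,y:cv2.resize(i[y:y+56,x:x+80] if 0 else i[y:y+75,x:x+100],(400,300),interpolation=cv2.INTER_CUBIC)
cv2.imwrite("pics/c0.png",np.vstack([np.hstack([r(t,350,190),r(t,190,195)]),np.hstack([r(s,310,135),r(s,215,230)])]))
E
```

```text
(no output)
```

View pics/c0.png

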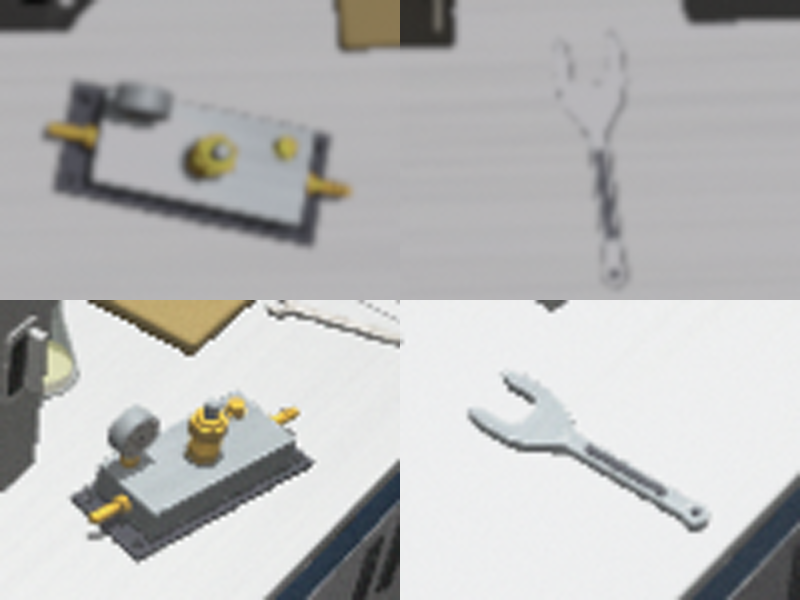

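```bash
cat > m.py <<'E'
from h import *
T=optics.calibration("top");S=optics.calibration("scene")
def tri(a,b):
    o1,d1=ray(T,*a);o2,d2=ray(S,*b)
    s=np.linalg.lstsq(np.c_[d1,-d2],o2-o1,rcond=None)[0];p,q=o1+d1*s[0],o2+d2*s[1]
    return ((p+q)/2).round(1),np.linalg.norm(p-q).round(1)
t=lambda x,y,X,Y:(X+x/4-.4,Y+y/4-.4)
for n,a,b in [("stub top",t(221,152,350,190),t(212,105,310,135)),("plug",t(286,146,350,190),t(236,105,310,135)),
 ("eye",t(214,272,190,195),t(295,213,215,230)),("tipL",t(158,40,190,195),t(74,115,215,230)),("tipR",t(212,35,190,195),t(112,76,215,230))]:
    print(n,*tri(a,b))
for p in [(75,80),(55,190),(310,243),(330,132)]: print("plate",plane(T,*t(*p,350,190),5).round(1))
print("crucible",plane(T,307,212,30).round(1))
E
python3 m.py
python3 - <<'E'
from h import *
# spanner outline in scene by mask on depth/brightness
S=optics.calibration("scene");p=cv2.imread("pics/scene0.png")[:,:,::-1].astype(int);sub=p[240:295,225:300].sum(2)
m=(sub<690).astype(np.uint8);n,l,st,_=cv2.connectedComponentsWithStats(m);i=1+np.argmax(st[1:,4]);print(st)
ys,xs=np.where(l==i);P=np.array([plane(S,x+225,y+240,8)[:2] for x,y in zip(xs,ys)])
mu=P.mean(0);w,V=np.linalg.eigh(np.cov((P-mu).T));a=V[:,1];q=(P-mu)@a;print(mu,np.degrees(np.arctan2(a[1],a[0])),q.min(),q.max(),mu+a*q.min(),mu+a*q.max())
E
```

```text
stub top [ 511.2 -238.3   89.1] 0.3
plug [ 519.8 -297.4   42.1] 1.9
eye [433.2 212.8   8.3] 1.8
tipL [604.7 251.6   3.4] 5.6
tipR [606.4 211.    6.5] 6.0
plate [ 579.3 -158.6    5. ]
plate [ 498.3 -138.8    5. ]
plate [ 454.7 -319.5    5. ]
plate [ 535.2 -341.1    5. ]
crucible [573.1  23.9  30. ]
[[   0    0   75   55 3481]
 [   6    7   62   42  616]
 [  68   48    7    7   28]]
[524.62479881 225.54515742] -173.51948244270258 -83.21040066933065 105.92572775389243 [607.30350923 234.93672926] [419.37590562 213.589812  ]
```

The nut is near (512,-238) with manifold yaw about -13.6°. The spanner origin is near (516,224.5) at yaw about 6.3°. I'll move above the nut with the fingers half open.

```bash
python3 -m crank '[[45,46,-16,0,0,0,-0.14],[45,93,-31,0,0,0,-0.28],[45,140,-47,0,0,0,-0.42],[45,186,-63,0,0,0,-0.56],[45,233,-78,0,0,0,-0.70],[45,280,-94,0,0,0,-0.84],[45,326,-110,0,0,0,-0.98],[45,372,-125,0,0,0,-1.1],[45,372,-125,0,0,0,-1.1],[45,372,-125,0,0,0,-1.1]]' 3
```

```text
clock: 1.1
eef_pos: [511.9, -238.4, 204.9]
eef_rot: [-3.141, -0.0, 1.516]
wrist_force: [0.7, -0.6, -0.3]
finger_gap: 42.5
finger_force: 0.0
```

```bash
python3 -m crank '[[45,0,0,40,0,0,0],[45,0,0,80,0,0,0],[45,0,0,110,0,0,0],[45,0,0,130,0,0,0],[45,0,0,145,0,0,0],[45,0,0,152,0,0,0],[45,0,0,152,0,0,0]]' 3; python3 - <<'E'
from h import *
for n in("scene","top"):
    p,d=optics.camera(n);cv2.imwrite(f"pics/{n}1.png",p[:,:,::-1])
a=cv2.imread("pics/scene1.png")[125:215,300:420];b=cv2.imread("pics/top1.png")[180:270,340:460]
cv2.imwrite("pics/c1.png",np.hstack([cv2.resize(i,(400,300),interpolation=cv2.INTER_CUBIC) for i in(a,b)]))
E
```

```text
clock: 1.8
eef_pos: [511.3, -239.5, 53.1]
eef_rot: [-3.141, -0.0, 1.514]
wrist_force: [0.2, -0.2, 0.5]
finger_gap: 42.2
finger_force: 0.0
```

View pics/c1.png

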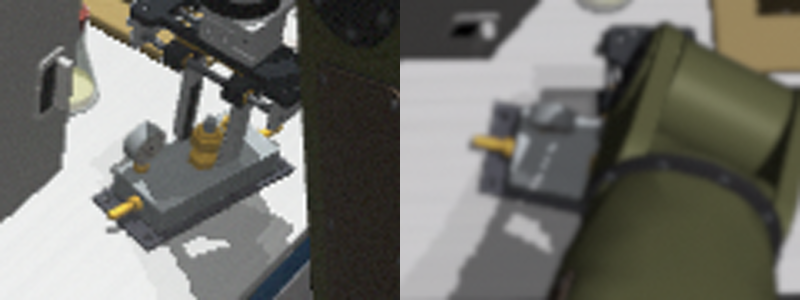

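The fingers straddle the nut: in the left crop one is at (187,110) and the other at (238,140), with the nut at (208,140) between them. I'll close lightly to feel the flats.

```bash
python3 -m crank '[[20,0,0,0,0,0,0],[20,0,0,0,0,0,0],[20,0,0,0,0,0,0],[20,0,0,0,0,0,0]]' 3; python3 -c "
from h import *;s=manip.read_state();print(s['moment'],s['joints'][5],s['eef_rot'])"
```

```text
clock: 2.3
eef_pos: [512.1, -239.2, 54.0]
eef_rot: [3.141, 0.001, 1.515]
wrist_force: [0.6, -0.7, 4.9]
finger_gap: 30.0
finger_force: 3.0
[-0.06886623 -0.02112177 -0.00424541] -0.44585736891367056 [3.14061930e+00 5.10722039e-04 1.51488965e+00]
```

```bash
python3 -m crank '[[40,0,0,0,0,0,0],[40,0,0,0,0,0,-0.14],[40,0,0,0,0,0,-0.24],[20,0,0,0,0,0,-0.24],[20,0,0,0,0,0,-0.24],[20,0,0,0,0,0,-0.24],[20,0,0,0,0,0,-0.24]]' 3; python3 -c "
from h import *;s=manip.read_state();print(s['moment'],s['joints'][5],s['eef_rot'])"
```

```text
clock: 3.0
eef_pos: [511.7, -239.0, 53.3]
eef_rot: [-3.141, -0.0, 1.753]
wrist_force: [1.0, 0.5, -2.0]
finger_gap: 27.2
finger_force: 3.0
[ 0.04451951 -0.30968059  0.06515339] -0.684408879232353 [-3.14146767e+00 -1.74195414e-04  1.75334430e+00]
```

```bash
python3 -m crank '[[15,0,0,0,0,0,0],[15,0,0,0,0,0,0],[15,0,0,0,0,0,0.05],[15,0,0,0,0,0,0.13],[15,0,0,0,0,0,0.21],[15,0,0,0,0,0,0.29],[15,0,0,0,0,0,0.37],[15,0,0,0,0,0,0.43],[15,0,0,0,0,0,0.47],[15,0,0,0,0,0,0.5]]' 11; python3 -c "
from h import *
for _ in range(3):
  s=manip.read_state();print(s['moment'],s['wrist_force'],s['finger_gap'],s['eef_rot'][2])"
```

```text
clock: 4.0
eef_pos: [512.3, -239.0, 53.3]
eef_rot: [3.14, -0.0, 1.253]
wrist_force: [6.4, 0.6, -6.3]
finger_gap: 26.9
finger_force: 11.1
[-0.01579229 -1.21278538  0.21553872] [ 6.37391263  0.59698994 -6.29677051] 26.860978313507097 1.2531601059125679
[-0.01579229 -1.21278538  0.21553872] [ 6.37391263  0.59698994 -6.29677051] 26.860978313507097 1.2531601059125679
[-0.01579229 -1.21278538  0.21553872] [ 6.37391263  0.59698994 -6.29677051] 26.860978313507097 1.2531601059125679
```

```bash
cat > w.py <<'E'
from h import *
s=manip.read_state();print("Mz",s['moment'].round(3),"gap",s['finger_gap'].round(2),"yaw",s['eef_rot'][2].round(4),"j6",s['joints'][5].round(3),"v",np.abs(s['qd']).max().round(3))
E
f(){ python3 w.py; }
python3 -m crank '[[15,0,0,0,0,0,0.04],[15,0,0,0,0,0,0.06]]' >/dev/null; f
python3 -m crank '[[15,0,0,0,0,0,0.03],[15,0,0,0,0,0,0.05]]'>/dev/null; f
python3 -m crank '[[15,0,0,0,0,0,0.03],[15,0,0,0,0,0,0.05]]'>/dev/null; f
```

```text
Traceback (most recent call last):
  File "w.py", line 2, in <module>
    s=manip.read_state();print("Mz",s['moment'].round(3),"gap",s['finger_gap'].round(2),"yaw",s['eef_rot'][2].round(4),"j6",s['joints'][5].round(3),"v",np.abs(s['qd']).max().round(3))
                                                               ^^^^^^^^^^^^^^^^^^^^^
AttributeError: 'float' object has no attribute 'round'
Traceback (most recent call last):
  File "w.py", line 2, in <module>
    s=manip.read_state();print("Mz",s['moment'].round(3),"gap",s['finger_gap'].round(2),"yaw",s['eef_rot'][2].round(4),"j6",s['joints'][5].round(3),"v",np.abs(s['qd']).max().round(3))
                                                               ^^^^^^^^^^^^^^^^^^^^^
AttributeError: 'float' object has no attribute 'round'
Traceback (most recent call last):
  File "w.py", line 2, in <module>
    s=manip.read_state();print("Mz",s['moment'].round(3),"gap",s['finger_gap'].round(2),"yaw",s['eef_rot'][2].round(4),"j6",s['joints'][5].round(3),"v",np.abs(s['qd']).max().round(3))
                                                               ^^^^^^^^^^^^^^^^^^^^^
AttributeError: 'float' object has no attribute 'round'
```

```bash
sed -i "s/s\['finger_gap'\].round(2)/round(s['finger_gap'],2)/" w.py; python3 w.py; python3 -m crank '[[15,0,0,0,0,0,0.02],[15,0,0,0,0,0,0.04]]'>/dev/null; python3 w.py
```

```text
Mz [-0.163 -1.485  0.236] gap 27.54 yaw 1.0936 j6 -0.025 v 0.19
Mz [-0.141 -1.578  0.235] gap 27.05 yaw 1.054 j6 0.015 v 0.198
```

```bash
python3 -m crank '[[15,0,0,0,0,0,0.02],[15,0,0,0,0,0,0.04]]'>/dev/null; python3 w.py;  python3 -m crank '[[15,0,0,0,0,0,0.02],[15,0,0,0,0,0,0.04]]'>/dev/null; python3 w.py
```

```text
Mz [-0.211 -1.624  0.201] gap 27.41 yaw 1.0139 j6 0.055 v 0.198
Mz [-0.222 -1.715  0.267] gap 27.33 yaw 0.9739 j6 0.095 v 0.198
```

```bash
python3 -m crank '[[15,0,0,0,0,0,0.02],[15,0,0,0,0,0,0.04]]'; python3 w.py
```

```text
clock: 5.4
eef_pos: [512.6, -239.2, 53.3]
eef_rot: [3.14, -0.001, 0.934]
wrist_force: [10.6, -1.5, -8.7]
finger_gap: 27.3
finger_force: 11.1
Mz [-0.267 -1.686  0.25 ] gap 27.3 yaw 0.9339 j6 0.135 v 0.198
```

```bash
python3 -m crank '[[15,0,0,0,0,0,0.02],[15,0,0,0,0,0,0.04]]'>/dev/null; python3 w.py
```

```text
Mz [-0.317 -1.753  0.182] gap 27.26 yaw 0.894 j6 0.175 v 0.199
```

```bash
python3 -m crank '[[15,0,0,0,0,0,0.02],[15,0,0,0,0,0,0.04]]'>/dev/null; python3 w.py
```

```text
Mz [-0.368 -1.78   0.165] gap 27.02 yaw 0.854 j6 0.215 v 0.198
```

```bash
python3 -m crank '[[15,0,0,0,0,0,0.02],[15,0,0,0,0,0,0.04]]'>/dev/null; python3 w.py
```

```text
Mz [-0.43  -1.855  0.283] gap 26.95 yaw 0.8139 j6 0.255 v 0.199
```

```bash
python3 -m crank '[[15,0,0,0,0,0,0.02],[15,0,0,0,0,0,0.04]]'>/dev/null; python3 w.py
```

```text
Mz [-0.416 -1.946  0.292] gap 27.41 yaw 0.7739 j6 0.295 v 0.198
```

```bash
python3 -m crank '[[15,0,0,0,0,0,0.02],[15,0,0,0,0,0,0.03]]'>/dev/null; python3 w.py
```

```text
Mz [-0.508 -1.984  0.274] gap 27.19 yaw 0.7439 j6 0.325 v 0.09
```

```bash
python3 -m crank '[[15,0,0,0,0,0,0.02],[15,0,0,0,0,0,0.03]]'>/dev/null; python3 w.py
```

```text
Mz [-0.532 -1.986  0.226] gap 27.01 yaw 0.714 j6 0.355 v 0.091
```

```bash
python3 -m crank '[[15,0,0,0,0,0,0.02],[15,0,0,0,0,0,0.04]]'>/dev/null; python3 w.py
```

```text
Mz [-0.568 -2.031  0.233] gap 27.12 yaw 0.6739 j6 0.395 v 0.198
```

```bash
python3 -m crank '[[15,0,0,0,0,0,0.02],[15,0,0,0,0,0,0.03]]'>/dev/null; python3 w.py
```

```text
Mz [-0.595 -2.101  0.253] gap 26.87 yaw 0.6439 j6 0.425 v 0.089
```

```bash
python3 -m crank '[[15,0,0,0,0,0,0.02],[15,0,0,0,0,0,0.03]]'>/dev/null; python3 w.py
```

```text
Mz [-0.685 -2.127  0.214] gap 27.46 yaw 0.6139 j6 0.455 v 0.092
```

Travelled 1.14 rad so far and the torque is still at the running level. I'll go on in small steps.

```bash
python3 -m crank '[[15,0,0,0,0,0,0.02],[15,0,0,0,0,0,0.03]]'>/dev/null; python3 w.py
```

```text
Mz [-0.751 -2.125  0.221] gap 26.89 yaw 0.5839 j6 0.485 v 0.09
```

```bash
python3 -m crank '[[15,0,0,0,0,0,0.02],[15,0,0,0,0,0,0.03]]'>/dev/null; python3 w.py
```

```text
Mz [-0.608 -2.149  0.303] gap 27.15 yaw 0.5541 j6 0.515 v 0.091
```

```bash
python3 -m crank '[[15,0,0,0,0,0,0.02],[15,0,0,0,0,0,0.03]]'>/dev/null; python3 w.py
```

```text
Mz [-0.505 -2.112  0.289] gap 27.38 yaw 0.5241 j6 0.545 v 0.092
```

```bash
python3 -m crank '[[15,0,0,0,0,0,0]]'>/dev/null; python3 w.py; python3 -m crank '[[15,0,0,0,0,0,0]]'>/dev/null; python3 w.py
```

```text
Mz [-0.619 -2.05   0.349] gap 27.56 yaw 0.5245 j6 0.545 v 0.01
Mz [-0.645 -2.058  0.343] gap 27.54 yaw 0.5248 j6 0.544 v 0.002
```

```bash
python3 -m crank '[[15,0,0,0,0,0,0.02],[15,0,0,0,0,0,0.03]]'>/dev/null; python3 w.py;python3 -m crank '[[15,0,0,0,0,0,0]]'>/dev/null; python3 w.py
```

```text
Mz [-0.701 -1.863  0.351] gap 28.17 yaw 0.4942 j6 0.575 v 0.091
Mz [-0.747 -1.843  0.355] gap 27.91 yaw 0.4945 j6 0.575 v 0.01
```

```bash
python3 -m crank '[[15,0,0,0,0,0,0],[15,0,0,0,0,0,0]]' 13.5; python3 w.py;python3 -m crank '[[15,0,0,0,0,0,0]]'>/dev/null; python3 w.py
```

```text
clock: 8.5
eef_pos: [512.9, -239.7, 53.6]
eef_rot: [3.139, -0.002, 0.495]
wrist_force: [10.2, -4.2, -6.9]
finger_gap: 28.3
finger_force: 13.5
Mz [-0.783 -1.761  0.408] gap 28.27 yaw 0.4949 j6 0.574 v 0.002
Mz [-0.747 -1.756  0.329] gap 27.85 yaw 0.4949 j6 0.574 v 0.002
```

The nut is finger-tight. The torque rose from 0.22 to 0.35–0.41 N m, and the fingers then slipped about 0.06 rad without the nut following, so its flats sit at tool yaw ≈ 0.555. I'll release and go for the spanner.

```bash
python3 -m crank '[[45,0,0,0,0,0,0],[45,0,0,0,0,0,0],[45,0,0,0,0,0,0],[45,0,0,-30,0,0,0],[45,0,0,-70,0,0,0],[45,0,0,-110,0,0,0],[45,0,0,-150,0,0,0]]' && python3 -m crank '[[60,0,-48,0,0,0,0.06],[60,20,-97,0,0,0,0.12],[60,35,-146,0,0,0,0.2],[60,49,-195,0,0,0,0.28],[60,55,-245,0,0,0,0.34],[60,90,-281,0,0,0,0.385],[60,126,-316,0,0,0,0.385],[60,160,-350,0,0,0,0.385],[60,190,-380,0,0,0,0.385],[60,218,-408,0,0,0,0.385]]'; python3 w.py
```

```text
clock: 9.3
eef_pos: [511.4, -238.9, 205.2]
eef_rot: [-3.141, 0.0, 0.495]
wrist_force: [0.9, 0.1, -0.1]
finger_gap: 42.5
finger_force: 0.0
clock: 10.3
eef_pos: [509.8, 225.9, 203.4]
eef_rot: [-3.142, 0.0, 0.111]
wrist_force: [1.8, 0.6, 0.3]
finger_gap: 56.3
finger_force: 0.0
Mz [0.001 0.029 0.033] gap 56.31 yaw 0.1105 j6 1.812 v 0.709
```

```bash
python3 -m crank '[[60,0,-2,45,0,0,0],[60,0,-2,90,0,0,0],[60,0,-2,130,0,0,0],[60,0,-2,160,0,0,0],[60,0,-2,180,0,0,0],[60,0,-2,192,0,0,0],[60,0,-2,200,0,0,0],[60,0,-2,201,0,0,0],[60,0,-2,201,0,0,0]]'; python3 - <<'E'
from h import *
p,d=optics.camera("scene");cv2.imwrite("pics/scene2.png",p[:,:,::-1])
cv2.imwrite("pics/c2.png",cv2.resize(p[200:305,200:340,::-1],(800,600),interpolation=cv2.INTER_CUBIC))
E
```

```text
clock: 11.2
eef_pos: [510.0, 225.7, 3.2]
eef_rot: [-3.141, -0.001, 0.11]
wrist_force: [-0.5, 0.5, -0.3]
finger_gap: 56.6
finger_force: 0.0
```

View pics/c2.png

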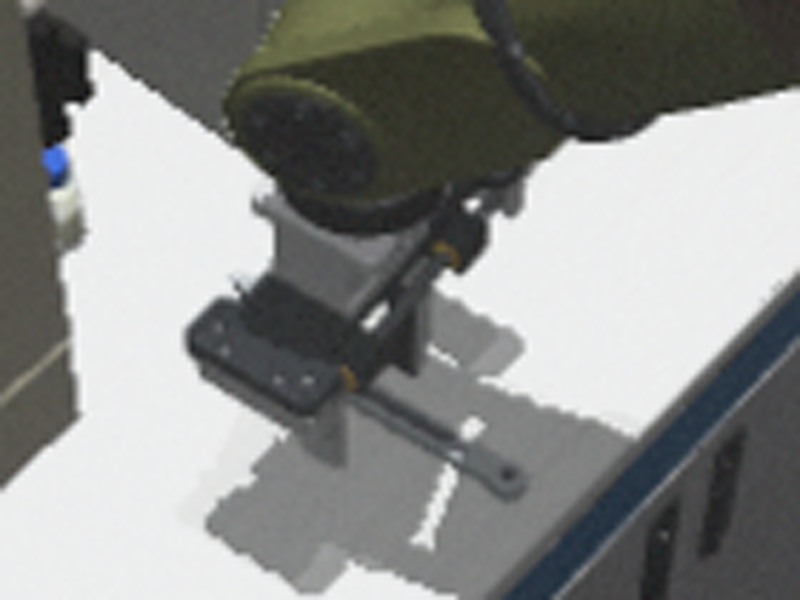

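The shank runs between the two fingers, at about (370,400) in the crop, with the eye at (510,475). I'll close and lift.

```bash
python3 -m crank '[[0,0,0,0,0,0,0],[0,0,0,0,0,0,0],[0,0,0,0,0,0,0],[0,0,0,0,0,0,0],[0,0,0,0,0,0,0],[0,0,0,0,0,0,0],[0,0,0,-10,0,0,0],[0,0,0,-40,0,0,0],[0,0,0,-80,0,0,0],[0,0,0,-100,0,0,0]]' 45; python3 w.py
```

```text
clock: 12.25
eef_pos: [510.4, 226.0, 106.0]
eef_rot: [-3.141, -0.003, 0.11]
wrist_force: [0.6, 0.3, -3.6]
finger_gap: 13.7
finger_force: 45.0
Mz [0.035 0.022 0.045] gap 13.68 yaw 0.1099 j6 1.812 v 0.371
```

```bash
python3 -m crank '[[0,-45,5,-20,0,0,0],[0,-95,13,-45,0,0,0],[0,-107,60,-45,0,0,0],[0,-112,110,-45,0,0,0],[0,-118,160,-45,0,0,0],[0,-123,210,-45,0,0,0],[0,-129,258,-45,0,0,0],[0,-135,306,-45,0,0,0],[0,-140,355,-45,0,0,0],[0,-146,404,-45,0,0,0]]' && python3 -m crank '[[0,-6,40,0,0,0,-0.12],[0,-10,80,0,0,0,-0.25],[0,-12,111,0,0,0,-0.36],[0,-12,111,0,0,0,-0.445],[0,-12,111,0,0,0,-0.445],[0,-12,111,0,0,0,-0.445]]'; python3 w.py; python3 - <<'E'
from h import *
for n in("scene","top"):
    p,d=optics.camera(n);cv2.imwrite(f"pics/{n}3.png",p[:,:,::-1])
a=cv2.imread("pics/scene3.png")[120:225,310:450];b=cv2.imread("pics/top3.png")[180:285,340:480]
cv2.imwrite("pics/c3.png",np.hstack([cv2.resize(i,(400,300),interpolation=cv2.INTER_CUBIC) for i in(a,b)]))
E
```

```text
clock: 13.25
eef_pos: [408.3, -194.0, 148.1]
eef_rot: [3.141, -0.001, 0.11]
wrist_force: [1.7, -0.9, -1.4]
finger_gap: 13.2
finger_force: 45.0
clock: 13.85
eef_pos: [408.9, -303.2, 147.7]
eef_rot: [-3.141, -0.0, 0.552]
wrist_force: [-0.2, 0.8, -2.1]
finger_gap: 13.4
finger_force: 45.0
Mz [ 0.004  0.09  -0.026] gap 13.37 yaw 0.5524 j6 0.308 v 0.01
```

View pics/c3.png

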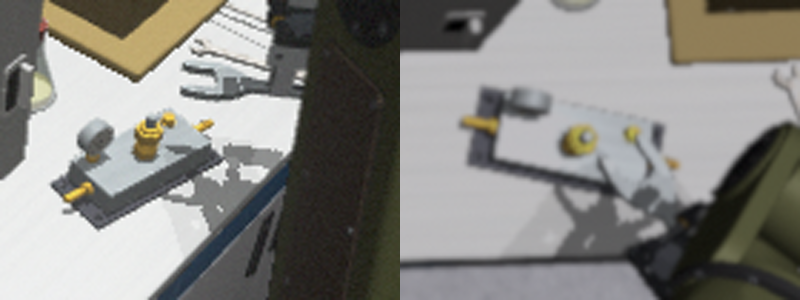

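```bash
python3 - <<'E'
from m import T,S,tri,proj,np
k=2.857
f=lambda x,y,X,Y:(X+x/k-.4,Y+y/k-.4)
print(tri(f(248,133,340,180),f(183,68,310,120)),tri(f(202,142,340,180),f(183,90,310,120)))
u=np.array([np.cos(.5524),np.sin(.5524)]);n=np.array([-u[1],u[0]])
for s in(-1,1):
    X=np.r_[np.array([408.9,-303.2])+96.5*u+s*20*n,152]
    for c,o in((T,(340,180)),(S,(310,120))): print(s,X.round(),(k*(np.array(proj(c,X))+.4-o)).round())
E
```

```text
stub top [ 511.2 -238.3   89.1] 0.3
plug [ 519.8 -297.4   42.1] 1.9
eye [433.2 212.8   8.3] 1.8
tipL [604.7 251.6   3.4] 5.6
tipR [606.4 211.    6.5] 6.0
plate [ 579.3 -158.6    5. ]
plate [ 498.3 -138.8    5. ]
plate [ 454.7 -319.5    5. ]
plate [ 535.2 -341.1    5. ]
crucible [573.1  23.9  30. ]
(array([ 508. , -282.7,  132.8]), np.float64(0.9)) (array([ 492.2, -241. ,  141.2]), np.float64(15.6))
-1 [ 502. -270.  152.] [240. 137.]
-1 [ 502. -270.  152.] [185.  63.]
1 [ 481. -236.  152.] [204. 161.]
1 [ 481. -236.  152.] [184.  88.]
```

The spanner is level and pointing at the nut. In the top crop its tips are near (600,150) and (648,133) and the nut is at (578,140). I'll lower it to nut height and advance.

```bash
python3 -m crank '[[0,0,0,30,0,0,0],[0,0,0,60,0,0,0],[0,0,0,78,0,0,0],[0,0,0,84,0,0,0],[0,3,0,84,0,0,0],[0,6,0,84,0,0,0],[0,6,0,84,0,0,0]]'; python3 w.py; python3 - <<'E'
from h import *
for n in("scene","top"):
    p,d=optics.camera(n);cv2.imwrite(f"pics/{n}4.png",p[:,:,::-1])
a=cv2.imread("pics/scene4.png")[130:190,330:410];b=cv2.imread("pics/top4.png")[195:255,375:455]
cv2.imwrite("pics/c4.png",np.hstack([cv2.resize(i,(400,300),interpolation=cv2.INTER_CUBIC) for i in(a,b)]))
E
```

```text
clock: 14.65
eef_pos: [414.9, -300.6, 64.6]
eef_rot: [3.14, -0.001, 0.555]
wrist_force: [-0.0, 0.1, -2.4]
finger_gap: 13.4
finger_force: 45.0
Mz [-0.051  0.047 -0.041] gap 13.36 yaw 0.5551 j6 0.317 v 0.01
```

View pics/c4.png

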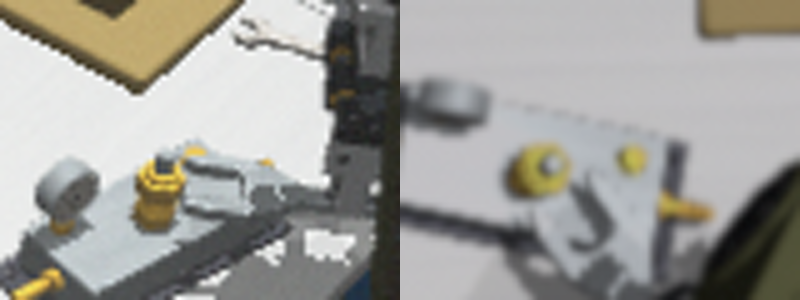

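The jaw is right in front of the nut and level with it. In the top crop the tips are near (540,215) and (592,178), and the nut is at (540,168). I'll advance slowly and watch the force.

```bash
sed -i 's/^s=manip.*/&\nR=Ro.from_euler("xyz",s["eef_rot"]).as_matrix();print("F tool",(R.T@s["wrist_force"]).round(1),"pos",s["eef_pos"].round(1))/' w.py; python3 -m crank '[[0,3,0,0,0,0,0],[0,6,0,0,0,0,0],[0,6,0,0,0,0,0]]'>/dev/null; python3 w.py
```

```text
Mz [-0.051 -0.016  0.004] gap 13.43 yaw 0.5551 j6 0.328 v 0.006
F tool [-0.2 -0.4  1.8] pos [ 419.5 -297.2   63.6]
```

```bash
 python3 -m crank '[[0,2,0,0,0,0,0],[0,4,0,0,0,0,0],[0,4,0,0,0,0,0]]'>/dev/null; python3 w.py
```

```text
Mz [-0.055  0.042 -0.017] gap 13.28 yaw 0.5549 j6 0.335 v 0.005
F tool [ 0.5 -0.1  1.6] pos [ 422.8 -295.1   63.4]
```

```bash
 python3 -m crank '[[0,2,0,0,0,0,0],[0,4,0,0,0,0,0],[0,4,0,0,0,0,0]]'>/dev/null; python3 w.py
```

```text
Mz [-0.057 -0.032  0.03 ] gap 13.35 yaw 0.555 j6 0.343 v 0.006
F tool [-0.2 -0.5  3. ] pos [ 426.2 -293.    63.4]
```

```bash
 python3 -m crank '[[0,2,0,0,0,0,0],[0,3,0,0,0,0,0],[0,3,0,0,0,0,0]]'>/dev/null; python3 w.py
```

```text
Mz [-0.01  -0.013  0.033] gap 13.69 yaw 0.5549 j6 0.348 v 0.004
F tool [-0.1  0.5  4.3] pos [ 428.7 -291.5   63.5]
```

```bash
 python3 -m crank '[[0,2,0,0,0,0,0],[0,3,0,0,0,0,0],[0,3,0,0,0,0,0]]'>/dev/null; python3 w.py
```

```text
Mz [-0.027  0.057  0.014] gap 13.39 yaw 0.5549 j6 0.353 v 0.002
F tool [-0.1  0.7  2.1] pos [ 431.2 -289.9   63.4]
```

```bash
 python3 -m crank '[[0,2,0,0,0,0,0],[0,4,0,0,0,0,0],[0,6,0,0,0,0,0],[0,6,0,0,0,0,0]]'>/dev/null; python3 w.py
```

```text
Mz [-0.057  0.024 -0.006] gap 13.18 yaw 0.5551 j6 0.364 v 0.005
F tool [ 0.1 -0.4  2.6] pos [ 436.4 -286.7   63.4]
```

```bash
 python3 -m crank '[[0,2,0,0,0,0,0],[0,4,0,0,0,0,0],[0,6,0,0,0,0,0],[0,6,0,0,0,0,0]]'>/dev/null; python3 w.py
```

```text
Mz [-0.031  0.031  0.065] gap 12.89 yaw 0.555 j6 0.375 v 0.006
F tool [-0.7  0.4  2.5] pos [ 441.5 -283.5   63.4]
```

```bash
 python3 -m crank '[[0,2,0,0,0,0,0],[0,4,0,0,0,0,0],[0,4,0,0,0,0,0]]'>/dev/null; python3 w.py
```

```text
Mz [-0.047  0.029 -0.017] gap 13.27 yaw 0.555 j6 0.382 v 0.004
F tool [-0.2 -0.6  2.5] pos [ 444.9 -281.4   63.4]
```

```bash
 python3 -m crank '[[0,1,0,0,0,0,0],[0,2,0,0,0,0,0],[0,2,0,0,0,0,0]]'>/dev/null; python3 w.py
```

```text
Mz [-0.51   0.847 -0.019] gap 13.39 yaw 0.5549 j6 0.386 v 0.004
F tool [-4.9 -0.2  1.3] pos [ 445.9 -280.7   63.3]
```

```bash
 python3 -m crank '[[0,1,0,0,0,0,0],[0,1.5,0,0,0,0,0],[0,1.5,0,0,0,0,0]]'>/dev/null; python3 w.py
```

```text
Mz [-1.321  2.101 -0.034] gap 13.71 yaw 0.5547 j6 0.388 v 0.002
F tool [-13.1  -0.2   1.3] pos [ 446.3 -280.4   63.1]
```

The throat touched the corner, so the jaw is fully home. I'll back off a little so the corner clears.

```bash
 python3 -m crank '[[0,-2,0,0,0,0,0],[0,-3.4,0,0,0,0,0],[0,-3.4,0,0,0,0,0]]'>/dev/null; python3 w.py; python3 -m crank '[[0,0.1,-4,0,0,0,0.05],[0,0.2,-6,0,0,0,0.075],[0,0.2,-6,0,0,0,0.075]]'>/dev/null; python3 w.py
python3 -c "
from math import *
for i in range(1,11):
  f=.1*i;print(i/10,round(79.7*(1-cos(f)),1),round(-79.7*sin(f),1))"
```

```text
Mz [-0.049  0.031 -0.055] gap 13.38 yaw 0.5547 j6 0.382 v 0.005
F tool [-0.9 -0.2  2.1] pos [ 444.8 -281.5   63.5]
Mz [-0.086 -0.086 -0.004] gap 13.44 yaw 0.4799 j6 0.462 v 0.033
F tool [0.  0.3 2.1] pos [ 442.  -276.2   63.6]
0.1 0.4 -8.0
0.2 1.6 -15.8
0.3 3.6 -23.6
0.4 6.3 -31.0
0.5 9.8 -38.2
0.6 13.9 -45.0
0.7 18.7 -51.3
0.8 24.2 -57.2
0.9 30.2 -62.4
1.0 36.6 -67.1
```

Free play as expected. Next, small steps to find the contact.

```bash
python3 -m crank '[[0,0,-2,0,0,0,0.025],[0,0,-2,0,0,0,0.025]]'>/dev/null; python3 w.py
```

```text
Mz [-0.244 -0.456  0.061] gap 13.28 yaw 0.4542 j6 0.489 v 0.028
F tool [2.2 2.5 2.8] pos [ 441.1 -274.5   63.6]
```

```bash
python3 -m crank '[[0,0,-2,0,0,0,0.025],[0,0,-2,0,0,0,0.025]]'>/dev/null; python3 w.py
```

```text
Mz [-0.406 -0.614  0.077] gap 12.92 yaw 0.4288 j6 0.517 v 0.029
F tool [2.2 4.3 2. ] pos [ 440.2 -272.7   63.6]
```

```bash
python3 -m crank '[[0,0,-2,0,0,0,0.025],[0,0,-2,0,0,0,0.025]]'>/dev/null; python3 w.py
```

```text
Mz [-0.514 -0.837  0.11 ] gap 13.4 yaw 0.4033 j6 0.544 v 0.022
F tool [3.8 4.6 2.5] pos [ 439.4 -270.9   63.6]
```

Contact came at yaw ≈ 0.45, about 0.1 rad of play as predicted, and the nut starts to move at about 0.42. The target end yaw is about -1.135.

```bash
python3 -m crank '[[0,0.2,-4,0,0,0,0.05],[0,0.6,-8,0,0,0,0.1],[0,1.1,-11.9,0,0,0,0.15],[0,1.9,-15.8,0,0,0,0.2],[0,2.8,-19.7,0,0,0,0.25],[0,3.9,-23.6,0,0,0,0.3],[0,3.9,-23.6,0,0,0,0.3]]'>/dev/null; python3 w.py
```

```text
Mz [-0.731 -0.513 -0.009] gap 13.53 yaw 0.1032 j6 0.876 v 0.058
F tool [2.5 4.1 2.8] pos [ 433.6 -247.7   63.6]
```

```bash
python3 -m crank '[[0,0.1,-4,0,0,0,0.05],[0,0.4,-8,0,0,0,0.1],[0,0.9,-11.9,0,0,0,0.15],[0,1.6,-15.8,0,0,0,0.2],[0,2.5,-19.7,0,0,0,0.25],[0,3.6,-23.6,0,0,0,0.3]]'>/dev/null; python3 w.py;python3 -m crank '[[0,0,0,0,0,0,0]]'>/dev/null; python3 w.py
```

```text
Mz [-1.14  -0.648  0.032] gap 13.23 yaw -0.1971 j6 1.218 v 0.573
F tool [5.3 5.8 2.5] pos [ 434.8 -224.3   63.7]
Mz [-1.018 -0.582  0.031] gap 13.17 yaw -0.1966 j6 1.217 v 0.053
F tool [3.9 4.5 2.2] pos [ 434.8 -224.1   63.7]
```

```bash
python3 -m crank '[[0,0.3,-4,0,0,0,0.05],[0,0.8,-8,0,0,0,0.1],[0,1.4,-11.9,0,0,0,0.15],[0,2.1,-15.8,0,0,0,0.2],[0,3.0,-19.7,0,0,0,0.25],[0,4.1,-23.6,0,0,0,0.3],[0,4.1,-23.6,0,0,0,0.3]]'>/dev/null; python3 w.py; python3 - <<'E'
from h import *
for n in("scene","top"):
    p,d=optics.camera(n);cv2.imwrite(f"pics/{n}5.png",p[:,:,::-1])
a=cv2.imread("pics/scene5.png")[130:190,330:410];b=cv2.imread("pics/top5.png")[195:255,365:445]
cv2.imwrite("pics/c5.png",np.hstack([cv2.resize(i,(400,300),interpolation=cv2.INTER_CUBIC) for i in(a,b)]))
E
```

```text
Mz [-1.142 -0.164 -0.002] gap 13.53 yaw -0.4965 j6 1.566 v 0.053
F tool [4.5 5.  1.5] pos [ 443.2 -201.8   63.6]
```

View pics/c5.png

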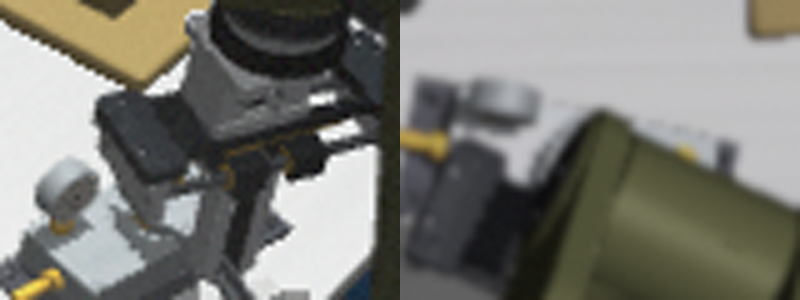

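The jaw is hidden by the gripper (left crop). The gauge at (68,185) is clear and forces are steady, so I'll carry on.

```bash
python3 -m crank '[[0,0.3,-4,0,0,0,0.05],[0,0.6,-8,0,0,0,0.1],[0,1.1,-11.9,0,0,0,0.15],[0,1.8,-15.8,0,0,0,0.2],[0,2.7,-19.7,0,0,0,0.25],[0,3.8,-23.6,0,0,0,0.3],[0,3.8,-23.6,0,0,0,0.3]]'>/dev/null; python3 w.py
```

```text
Mz [-1.465 -0.068 -0.075] gap 13.4 yaw -0.7967 j6 1.914 v 0.052
F tool [6.5 5.1 2.1] pos [ 457.7 -183.1   63.5]
```

```bash
python3 -m crank '[[0,0.1,-4,0,0,0,0.05],[0,0.4,-8,0,0,0,0.1],[0,0.9,-11.9,0,0,0,0.15],[0,1.6,-15.8,0,0,0,0.2],[0,2.5,-19.7,0,0,0,0.25],[0,3.6,-23.6,0,0,0,0.3],[0,3.6,-23.6,0,0,0,0.3]]'>/dev/null; python3 w.py
```

```text
Mz [-1.865  0.14  -0.068] gap 13.2 yaw -1.0967 j6 2.256 v 0.052
F tool [8.5 6.  2.8] pos [ 476.9 -169.4   63.4]
```

```bash
python3 -m crank '[[0,0.1,-2.4,0,0,0,0.03],[0,0.1,-2.4,0,0,0,0.03]]'>/dev/null; python3 w.py; python3 -m crank '[[0,0,4,0,0,0,-0.05],[0,0.2,8,0,0,0,-0.1],[0,0.3,10,0,0,0,-0.13],[0,0.3,10,0,0,0,-0.13]]'>/dev/null; python3 w.py
```

```text
Mz [-1.809  0.292 -0.032] gap 13.33 yaw -1.126 j6 2.288 v 0.027
F tool [8.2 5.2 1.2] pos [ 478.9 -168.5   63.4]
Mz [ 0.099  0.33  -0.158] gap 13.22 yaw -0.9951 j6 2.141 v 0.042
F tool [-0.8  0.8  2.2] pos [ 469.5 -172.    63.1]
```

```bash
python3 -m crank '[[0,0,-2,0,0,0,0.025],[0,0,-2,0,0,0,0.025]]'>/dev/null; python3 w.py; python3 -m crank '[[0,-2,0,0,0,0,0],[0,-4,0,0,0,0,0]]'>/dev/null; python3 w.py
```

```text
Mz [-0.244  0.531 -0.222] gap 13.5 yaw -1.0223 j6 2.173 v 0.037
F tool [1.1 3.4 2.9] pos [ 472.  -171.    63.3]
Mz [-0.758  0.2   -0.245] gap 13.02 yaw -1.0204 j6 2.175 v 0.047
F tool [3.3 3.5 2.5] pos [ 470.  -167.8   63.5]
```

```bash
python3 -m crank '[[0,0,1,0,0,0,0],[0,0,1,0,0,0,0]]'>/dev/null; python3 w.py; python3 -m crank '[[0,-2,0,0,0,0,0],[0,-4,0,0,0,0,0]]'>/dev/null; python3 w.py
```

```text
Mz [-0.075  0.166 -0.041] gap 13.39 yaw -1.0201 j6 2.173 v 0.004
F tool [-0.4  0.6  2.7] pos [ 469.1 -167.9   63.5]
Mz [-0.044  0.1   -0.097] gap 13.01 yaw -1.0202 j6 2.178 v 0.045
F tool [1.1 0.1 2.1] pos [ 467.  -164.5   63.4]
```

```bash
python3 -m crank '[[0,-4,0.2,0,0,0,0],[0,-8,0.4,0,0,0,0],[0,-8,0.4,0,0,0,0]]'>/dev/null; python3 w.py
```

```text
Mz [ 0.167  0.106 -0.035] gap 13.07 yaw -1.0198 j6 2.187 v 0.014
F tool [-0.8  0.1  2.1] pos [ 462.2 -157.5   63.4]
```

```bash
python3 -m crank '[[0,-5,0.1,0,0,0,0],[0,-10,0.3,0,0,0,0],[0,-20,0.3,0,0,0,0],[0,-35,0.3,0,0,0,0],[0,-35,0.3,0,0,0,0]]'>/dev/null; python3 w.py; python3 - <<'E'
from h import *
for n in("scene","top"):
    p,d=optics.camera(n);cv2.imwrite(f"pics/{n}6.png",p[:,:,::-1])
a=cv2.imread("pics/scene6.png")[100:235,270:450];b=cv2.imread("pics/top6.png")[150:285,290:470]
c=cv2.imread("pics/scene0.png")[140:185,330:390];e=cv2.imread("pics/scene6.png")[140:185,330:390]
cv2.imwrite("pics/c6.png",np.vstack([np.hstack([cv2.resize(i,(400,300),interpolation=cv2.INTER_CUBIC) for i in q]) for q in((a,b),(c,e))]))
E
```

```text
Mz [ 0.091  0.006 -0.023] gap 13.36 yaw -1.0192 j6 2.231 v 0.043
F tool [ 0.5 -0.3  1.7] pos [ 442.8 -126.9   63.4]
```

View pics/c6.png

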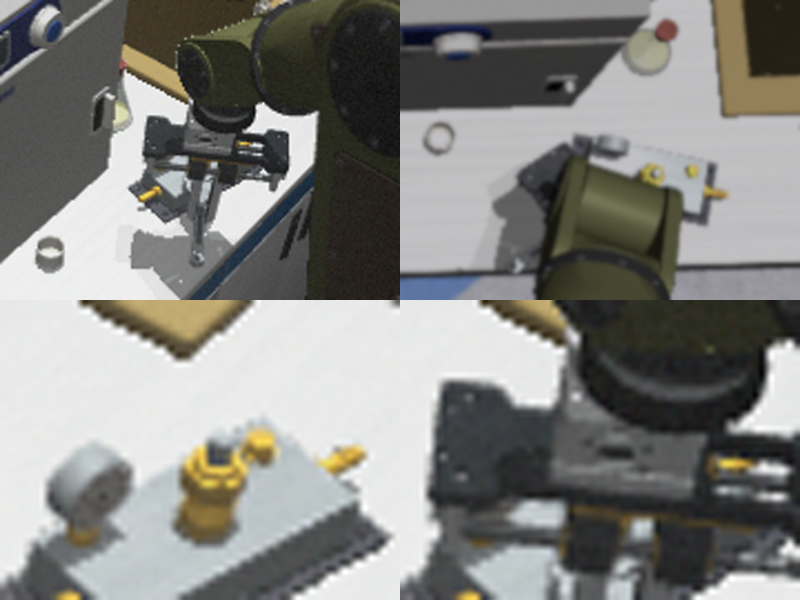

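The jaw is clear of the nut: in the top crop the nut is at (652,172) and the gripper at about (560,160). The gauge, crucible and flask are undisturbed. I'll carry the spanner back to its place.

```bash
python3 -m crank '[[0,-20,0,-30,0,0,0],[0,-40,0,-70,0,0,0],[0,-60,-5,-90,0,0,0],[0,-95,-22,-90,0,0,0],[0,-125,-38,-90,0,0,0],[0,-163,-62,-90,0,0,0],[0,-202,-86,-90,0,0,-0.1],[0,-240,-109,-90,0,0,-0.25],[0,-279,-133,-90,0,0,-0.4],[0,-279,-133,-90,0,0,-0.54]]' && python3 -m crank '[[0,0,0,0,0,0,-0.14],[0,0,0,0,0,0,-0.28],[0,0,0,0,0,0,-0.42],[0,0,0,0,0,0,-0.54],[0,25,-30,0,0,0,-0.59],[0,50,-59,0,0,0,-0.59],[0,75,-89,0,0,0,-0.59],[0,75,-89,0,0,0,-0.59],[0,75,-89,0,0,0,-0.59]]'; python3 w.py
```

```text
clock: 26.05
eef_pos: [411.0, 183.0, 153.6]
eef_rot: [-3.141, -0.0, -0.47]
wrist_force: [-0.4, -0.3, -3.2]
finger_gap: 13.4
finger_force: 45.0
clock: 26.95
eef_pos: [518.9, 223.0, 152.6]
eef_rot: [3.141, 0.001, 0.11]
wrist_force: [-0.4, 0.0, -2.3]
finger_gap: 13.4
finger_force: 45.0
Mz [-0.012  0.067 -0.018] gap 13.36 yaw 0.1097 j6 1.802 v 0.04
F tool [-0.4 -0.1  2.3] pos [518.9 223.  152.6]
```

```bash
python3 -m crank '[[0,0,0,45,0,0,0],[0,0,0,90,0,0,0],[0,0,0,120,0,0,0],[0,0,0,135,0,0,0],[0,0,0,142,0,0,0],[0,0,0,145,0,0,0],[0,0,0,145,0,0,0]]'>/dev/null; python3 w.py; python3 -m crank '[[0,0,0,1,0,0,0],[0,0,0,2,0,0,0],[0,0,0,2,0,0,0]]'>/dev/null; python3 w.py
```

```text
Mz [0.023 0.058 0.001] gap 13.49 yaw 0.1098 j6 1.802 v 0.006
F tool [-1.1  1.   1.7] pos [519.5 223.4   9.6]
Mz [ 0.038  0.019 -0.016] gap 13.28 yaw 0.1098 j6 1.802 v 0.002
F tool [0.6 0.3 2. ] pos [519.1 223.2   6.8]
```

```bash
python3 -m crank '[[0,0,0,1,0,0,0],[0,0,0,1,0,0,0]]'>/dev/null; python3 w.py
```

```text
Mz [0.011 0.075 0.057] gap 13.26 yaw 0.1098 j6 1.802 v 0.002
F tool [-0.2 -0.3  2.8] pos [518.9 223.2   5.4]
```

```bash
python3 -m crank '[[0,0,0,1,0,0,0],[0,0,0,1,0,0,0]]'>/dev/null; python3 w.py
```

```text
Mz [ 0.021  0.107 -0.03 ] gap 13.27 yaw 0.1098 j6 1.802 v 0.003
F tool [ 0.4 -0.3  2.3] pos [518.9 223.2   4.3]
```

```bash
python3 -m crank '[[0,0,0,1,0,0,0],[0,0,0,1,0,0,0]]'>/dev/null; python3 w.py
```

```text
Mz [-0.002  0.038 -0.049] gap 13.52 yaw 0.1098 j6 1.802 v 0.001
F tool [-0.8 -0.6  1.9] pos [518.9 223.2   3.3]
```

```bash
python3 -m crank '[[0,0,0,0.5,0,0,0],[0,0,0,0.5,0,0,0]]'>/dev/null; python3 w.py;python3 -m crank '[[0,0,0,0.5,0,0,0],[0,0,0,0.5,0,0,0]]'>/dev/null; python3 w.py
```

```text
Mz [ 0.004  0.062 -0.019] gap 13.37 yaw 0.1098 j6 1.802 v 0.001
F tool [0.2 0.8 2.5] pos [518.9 223.2   2.9]
Mz [0.035 0.064 0.057] gap 13.4 yaw 0.1098 j6 1.802 v 0.001
F tool [-0.5 -0.2  0.4] pos [519.  223.2   2.6]
```

The table now carries the weight. I'll open, rise straight up and look.

```bash
python3 -m crank '[[0,0,0,0.3,0,0,0],[0,0,0,0.3,0,0,0],[55,0,0,0.3,0,0,0],[55,0,0,0.3,0,0,0],[55,0,0,0.3,0,0,0],[55,0,0,0.3,0,0,0]]' 10; python3 -m crank '[[55,0,0,-15,0,0,0],[55,0,0,-40,0,0,0],[55,0,0,-80,0,0,0],[55,0,0,-125,0,0,0],[55,0,0,-170,0,0,0],[55,-45,0,-200,0,0,0],[55,-90,0,-200,0,0,0],[55,-130,0,-200,0,0,0],[55,-130,0,-200,0,0,0]]'; python3 - <<'E'
from h import *
for n in("scene","top"):
    p,d=optics.camera(n);cv2.imwrite(f"pics/{n}7.png",p[:,:,::-1])
g=lambda i,x,y,w:cv2.resize(i[y:y+w*3//4,x:x+w],(400,300),interpolation=cv2.INTER_CUBIC)
s=cv2.imread("pics/scene7.png");t=cv2.imread("pics/top7.png")
cv2.imwrite("pics/c7.png",np.vstack([np.hstack([g(s,330,140,60),g(t,375,205,60)]),np.hstack([g(s,150,180,200),g(t,190,150,160)])]))
E
```

```text
clock: 29.55
eef_pos: [518.9, 223.2, 2.1]
eef_rot: [3.142, -0.0, 0.11]
wrist_force: [-0.0, 0.7, -0.5]
finger_gap: 42.4
finger_force: 0.0
clock: 30.45
eef_pos: [386.5, 208.6, 203.6]
eef_rot: [-3.141, -0.001, 0.111]
wrist_force: [0.1, 0.4, 0.5]
finger_gap: 51.9
finger_force: 0.0
```

View pics/c7.png

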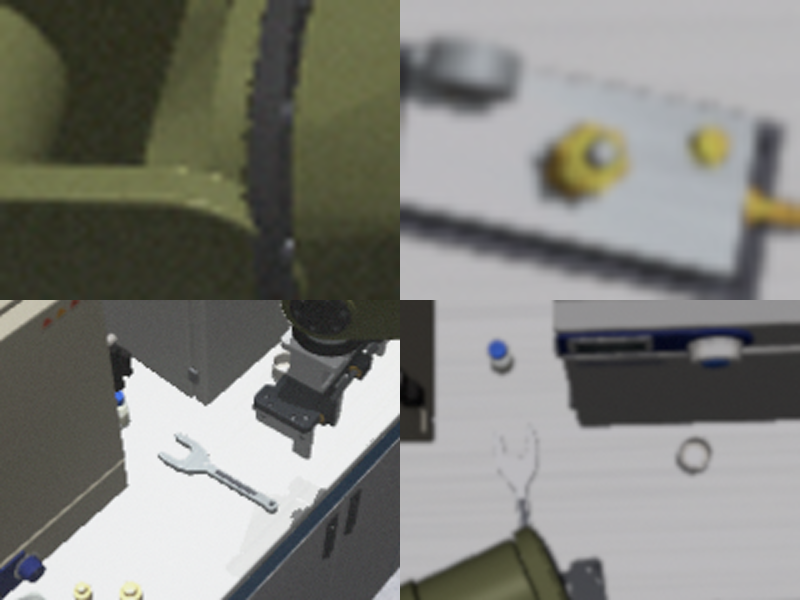

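The spanner lies flat on the worktop, at about (215,470) in the lower-left crop. The nut is in place at (590,160) in the upper-right crop, and the vial and crucible are where they were. I'll hand the job in.

```bash
python3 -c "
from cell import manip; print(manip.sign_off())"
```

```text
the job is handed in; nothing more can be done
None
```

I ran the nut down to finger-tight with the gripper, turned it about 1.57 rad (a quarter turn, judged from the tool angles) further with the large spanner, and laid the spanner flat; I handed the job in at about 30 s of the 72 s, but sign-off gave no verdict.

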